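# Spot reading on a polished ore block with a sprung contact meter

### The arm

A 6-joint arm with a two-finger parallel gripper is mounted at the origin on the work surface. World frame = base frame: x ahead of the robot, y to its left, z up, the work surface at z = 0. Lengths are in mm, angles in degrees, forces in N, time in s.
With the tool pointing down it reaches from about 300 to 850 mm from the base axis. Payload 4.2 kg.
Tool frame: the origin (TCP) lies midway between the tips of the shut fingers; the grasp point (between the pads) lies 19 mm behind it; x points along the fingers, y is the direction in which the jaws open and shut, and the axes are right-handed (so a half turn about x gives the same grasp; the last joint's range is limited). The gripper opens to 91 mm and grips with 3 to 60 N. Pads are 32 mm wide; open, the fingers measure 118 mm over their backs; the gripper's body (76 mm by 178 mm) begins 60 mm behind the grasp point.
Start: joints at [69.385, 18.312, 89.639, -0, 72.044, -1.146], TCP at [191.65, 542.138, 213.976] pointing down, gripper open.
Joint ranges: [-177.97, 177.97], [-48.28, 115.42], [12.27, 149.76], [-77.06, 257.06], [2.81, 150.46], [-146.56, 146.56]. Speed limits (degrees/s): [147.25, 147.25, 180, 180, 180, 180].

### API

Orientations are given as [roll, pitch, yaw] about the fixed x, y, z axes, in that order (R = Rz(yaw) Ry(pitch) Rx(roll)).
In Python, from workcell import * gives the robot as it stands.
- The arm moves only by the shell command python3 -m handwheel 'ROWS' [FORCE]. ROWS is a JSON object of lists of equal length, an entry for each row: "gripper": the closure, from 0 (fully open) to 1 (shut); "offset": the shift along the tool's x, y, z in mm, a list of three; "rot": the turn, a rotation vector about the tool's x, y, z in degrees, a list of three. A call has 1 to 5 rows; each row is the pose to reach, as a shift and turn from the pose commanded when the call began, along the tool's axes at that moment; what a row does not reach only later rows make up. A row lasts 1/12 s, in which the tool goes at most 41.7 mm and 7.16 degrees, less where a joint would pass 70% of its speed; a pose out of reach is approached as far as the arm can. A call with a gripper value outside its range is refused whole. The fingers move at their own pace and stop on an object; FORCE is the grip in N (left out, the last holds). Time passes only in rows, so rows that repeat a pose let the fingers close. It gives the time, the measured TCP pose, the force and the opening at its end, in the units of the state.
- state(): the state, without advancing time (a new reading comes with each control period).
- grab_frame(name): name is "scene" or "top" or "wrist"; returns the picture (420x560x3 uint8, red, green, blue); there is no depth.
- camera_params(name): a dict with "fx", "fy", "cx", "cy" (pixels), "position" and "attitude" of the camera in the world; the wrist camera has in their place "hand_eye" (4x4, takes a point from camera to tool coordinates, whose origin is the TCP and whose axes are the tool frame's). Camera axes: x right, y up, looking along -z (the intrinsics and any distortion apply to the point x, -y, -z); pixel columns grow to the right and rows downward; lengths in mm; the calibration is good to about 2 mm. A picture is of the moment at which its call begins: read the wrist's pose just before it. camera_params takes no time and is no camera call.
- job_done(): hands the job in, once; it reports no verdict.
The state is a dict: "time_s": time; "qpos": joint angles; "qvel": joint speeds; "effort": joint torques, N m; "ee_pos": TCP position; "ee_rot": TCP orientation; "force": force on the tool from outside, world axes, zero at the start; "torque": the same for the moment, N m; "gripper_width": finger opening in mm.
Only numpy, scipy, OpenCV 4.12 (cv2) and the standard library are available. Lean on these libraries where they do the work, as an engineer would, in place of code of your own. Each camera call takes 0.05 s, during which the arm holds its last target.

### The job

Flip the hinged cap of the wide pot in the sloping rack right back, past upright, so that it stays open, and leave the slim tubes shut. Then take the pen-shaped contact meter out of its stand and hold its sprung nose on the marked spot, inside the white ring on the polished block in that pot: square to the sloping polished face, pressed lightly so that the nose is pushed about half-way in. Finish there, still holding the meter steady on the spot and clear of the cap and rack (do not put it down); never press hard on the polished face or touch it with the fingers, and leave the other things on the bench where they are.

Things in the scene. Friction and masses are not known exactly. Their poses are not given: they have to be found in the camera images.
- rack: grey tube rack, fixed, 250 (y) x 110 (x) mm; origin on the table under the middle of its top plate, z up. The plate slopes 15 degrees down to the -x side; its top is 85 mm up at the middle, 74 front, 97 back. A row of 4 places along y (-90, -30, 30, 90 mm) holds a wide white pot and 3 slim tubes in any order, fixed, square to the plate (leaning 15 degrees to -x), rims 26 mm above it
- pot_cap (a joint): hinge angle of the wide pot's cap, rad: 0 shut, 1.57 at a right angle to the mouth, stops at 2.3. Stiff hinge (0.02 N m): it stays where it is left. White disc 48 mm across, 5 mm thick, hinged at the far, upper side of the slope, thumb tab at the near side; may start slightly ajar
- pot_cap_tab (a point): middle of the thumb tab of the wide pot's cap; moves with the cap. The tab is 18 mm wide (y), sticks out 12 mm from the disc, 3.5 mm thick, with 24 mm free below it; push it up from below or pinch its sides. Axes of the cap: x from tab to hinge, y along the hinge, z out of the cap's top
- pot_cap_hinge (a point): middle of the hinge line of the wide pot's cap, level with the pot's rim, 25 mm from the pot's axis (pot's outer radius 23 mm, inner 21); the tab's middle is 55 mm from it. Axes as the tab's (they turn with the cap about y; positive turn opens)
- block: polished ore block in the wide pot: black resin disc 40 mm across with small metallic grains, hidden while the cap is shut; does not turn under a light touch. Origin at the centre of its polished face, 4 mm below the pot's rim and square to the pot's axis; z out of the face (leaning 15 degrees to the rack's -x side)
- spot (a point): the marked spot on the polished face: centre of a white ring 15 mm outside and 12 mm inside diameter, 10 mm from the face's centre in a direction that varies; z out of the face.
- probe_grip (a point): where to grip the contact meter: a pen 145 mm long, about 80 g, standing nose down in its stand. On its axis, 110 mm above the nose's tip, 35 mm below its top. Handle: white cylinder 16 mm in diameter, 72 to 145 mm from the tip; below it a collar 24 mm across that rests on the stand, then a 15 mm steel barrel tapering to 11 mm, ending 18 mm from the tip. z from nose to top
- probe_tip (a point): centre of the flat end of the meter's sprung nose, a steel pin 8 mm in diameter that sticks 18 mm out of the barrel; z along the meter.
- nose (a joint): how far the sprung nose is pushed into the meter, m: 0 when free, 0.012 at the stop. It takes 0.5 N to start and about 0.25 N more for each mm (2 N half-way, 3.5 N at the stop).
- stand: desk stand of the meter, fixed: dark round foot 90 mm across and 12 mm high with a black upright sleeve 27 mm across (19 mm bore) whose open top is 82 mm over the table. Origin at the centre of its underside. The meter is lifted straight up by 70 mm to clear it.
- tube0_cap (a joint): hinge angle of the cap of a slim white tube (1 of 3) in the rack, rad, 0 shut; tube 16 mm and cap 19 mm in diameter, its tab 8 mm long
- tube1_cap (a joint): hinge angle of the cap of a slim white tube (2 of 3) in the rack, rad, 0 shut; tube 16 mm and cap 19 mm in diameter, its tab 8 mm long
- tube2_cap (a joint): hinge angle of the cap of a slim white tube (3 of 3) in the rack, rad, 0 shut; tube 16 mm and cap 19 mm in diameter, its tab 8 mm long
- oil: bystander: small amber dropper bottle, 28 mm across, 72 mm high; origin at the centre of its underside
- tweezers: bystander: steel tweezers, 120 mm long, lying flat, 8 mm high; origin at the middle of the underside
- lens: bystander: folded hand lens, 70 by 32 mm, 12 mm high; origin under the lens's centre
- mortar: bystander: white mortar 104 mm across, 55 mm high, its pestle leaning out to 105 mm high; origin at the centre of its underside
- marker: bystander: marker pen, 130 mm long, 13 mm thick, lying; origin at the middle of its underside
- wash: bystander: clear wash bottle, 68 mm across, 190 mm high with its spout; origin at the centre of its underside
Not all that is in view belongs to the job. What is shaped like the part that bears probe_grip but yellow is not meant.

How it is judged:
By the outcome, as a careful person would: the job done as asked, in the order asked, and still so for the second after the job is handed in, while the arm keeps its last pose, push and grip.
It also fails if it takes over 51 s, if anything falls off the work surface, if the arm or the gripper's body presses on something with over 40 N, if the wrist force passes 120 N, or if a joint passes its speed limit or range.

## Working session

There is one attempt and no reset: what is moved stays moved. The work goes in short steps, Python scripts to look and compute and a shell command to move; the robot and the scene stay as the last step left them, time stands still between calls to the robot, and variables do not carry over. Pictures are saved under pics/ and viewed, and the job is handed in when it is done.

```bash
ls; mkdir -p pics
python3 - <<'E'
from workcell import *
import cv2
print(state())
for n in ["scene","top","wrist"]:
    p=camera_params(n); print(n,p)
    f=grab_frame(n); cv2.imwrite(f"pics/{n}0.png",f[:,:,::-1])
E
```

```text
pics
{'time_s': 0.0, 'qpos': array([ 6.93891725e+01,  1.83519349e+01,  8.97055618e+01, -2.23519202e-03,
        7.20419529e+01, -1.14448509e+00]), 'qvel': array([ 0.08038516, -0.07040683,  0.02271494, -0.03364058,  0.04856967,
        0.00946055]), 'effort': array([-6.62474577e-04, -4.12459087e+01, -2.31974941e+01,  7.27334619e-02,
        4.55583993e-02, -1.76992999e-04]), 'ee_pos': array([191.44617257, 541.67553056, 213.1230377 ]), 'ee_rot': array([ -89.92034022,   89.90052765, -109.38599162]), 'force': array([-0.1549538 , -0.36263798, -0.68304993]), 'torque': array([ 0.00911153, -0.01984319, -0.0041221 ]), 'gripper_width': 90.91312767033484}
scene {'fx': 474.23266952209786, 'fy': 474.23266952209786, 'cx': 279.0873484093449, 'cy': 213.23389439485, 'position': array([1191.36100475,  515.62070449,  699.64673115]), 'attitude': array([ 54.17166772,  -0.46728139, 128.34117273])}
top {'fx': 397.9306100276215, 'fy': 397.9306100276215, 'cx': 278.4424272458999, 'cy': 209.61563268584467, 'position': array([ 439.9877465 ,   46.03169148, 1143.03535573]), 'attitude': array([  6.13327247,  -0.84170546, -88.44728301])}
wrist {'fx': 293.0064657916644, 'fy': 293.0064657916644, 'cx': 276.8635012190917, 'cy': 207.1123642704674, 'hand_eye': array([[-4.45018581e-04,  2.75476874e-01, -9.61307596e-01,
        -1.71134379e+02],
       [ 9.99999839e-01, -2.14673520e-04, -5.24448264e-04,
         3.22689204e-02],
       [-3.50840653e-04, -9.61307675e-01, -2.75476734e-01,
        -7.73440457e+01],
       [ 0.00000000e+00,  0.00000000e+00,  0.00000000e+00,
         1.00000000e+00]])}
```

View pics/scene0.png

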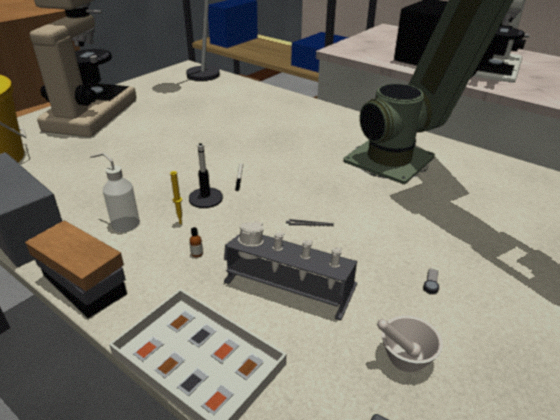

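View pics/top0.png

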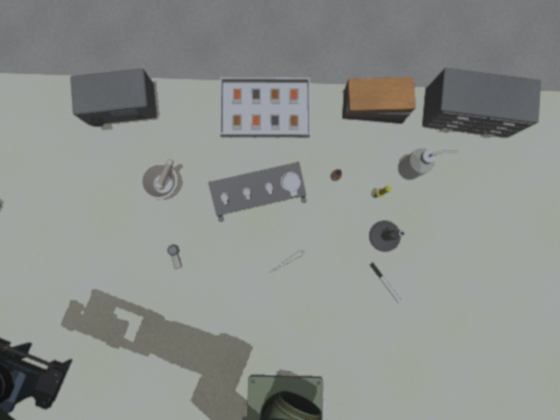

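View pics/wrist0.png

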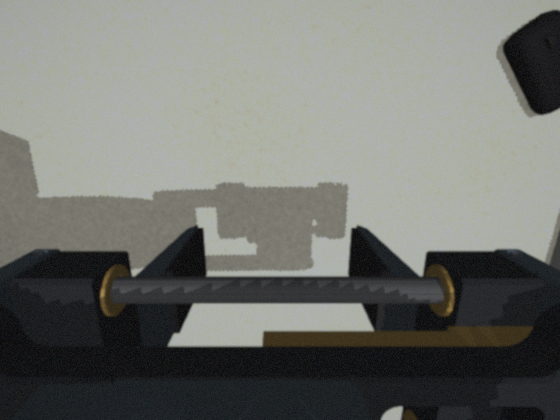

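```bash
cat > h.py <<'E'
import numpy as np, cv2
from scipy.spatial.transform import Rotation as R
from workcell import *
def cam(n,st=None):
    p=camera_params(n)
    if n=="wrist":
        T=np.array(p["hand_eye"]); Rt=R.from_euler("xyz",st["ee_rot"],degrees=True).as_matrix()
        return p, Rt@T[:3,:3], Rt@T[:3,3]+st["ee_pos"]
    return p, R.from_euler("xyz",p["attitude"],degrees=True).as_matrix(), np.array(p["position"])
def ray(n,u,v,st=None):
    p,Rm,o=cam(n,st); d=Rm@np.array([(u-p["cx"])/p["fx"],-(v-p["cy"])/p["fy"],-1.0]); return o,d/np.linalg.norm(d)
def onz(n,u,v,z,st=None):
    o,d=ray(n,u,v,st); return o+d*(z-o[2])/d[2]
def proj(n,P,st=None):
    p,Rm,o=cam(n,st); q=Rm.T@(np.array(P,float)-o); return np.array([p["cx"]+p["fx"]*q[0]/-q[2], p["cy"]-p["fy"]*q[1]/-q[2]])
def tri(obs):
    A=np.zeros((3,3));b=np.zeros(3);L=[]
    for o,d in obs:
        M=np.eye(3)-np.outer(d,d);A+=M;b+=M@o
    x=np.linalg.solve(A,b); return x,[np.linalg.norm((np.eye(3)-np.outer(d,d))@(x-o)) for o,d in obs]
E
python3 - <<'E'
from h import *
t=cv2.imread("pics/top0.png"); c=t[150:260,200:420]; 
cv2.imwrite("pics/topz.png",cv2.resize(c[:,:120],None,fx=6,fy=5.4,interpolation=cv2.INTER_CUBIC))
cv2.imwrite("pics/topz2.png",cv2.resize(t[160:260,340:440],None,fx=6,fy=6,interpolation=cv2.INTER_CUBIC))
s=cv2.imread("pics/scene0.png")
cv2.imwrite("pics/scz.png",cv2.resize(s[210:320,215:365],None,fx=5,fy=5,interpolation=cv2.INTER_CUBIC))
cv2.imwrite("pics/scz2.png",cv2.resize(s[130:260,90:260],None,fx=4.5,fy=4.5,interpolation=cv2.INTER_CUBIC))
E
```

```text
(no output)
```

View pics/topz.png

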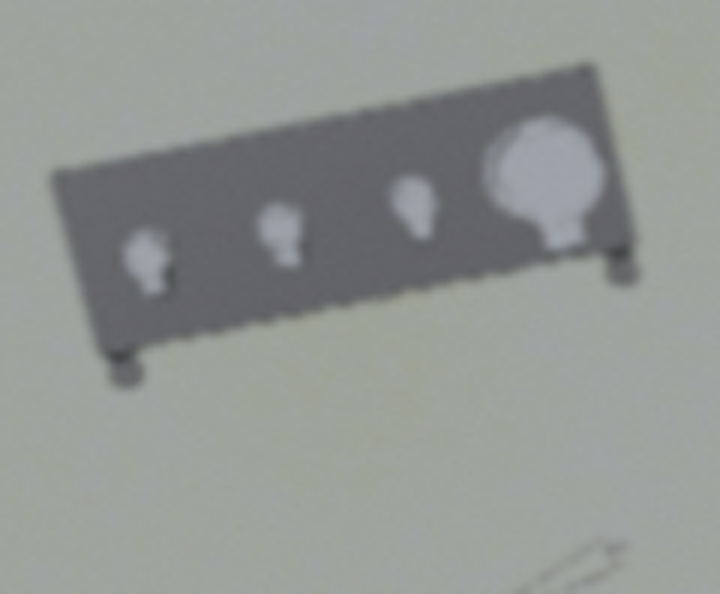

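View pics/topz2.png

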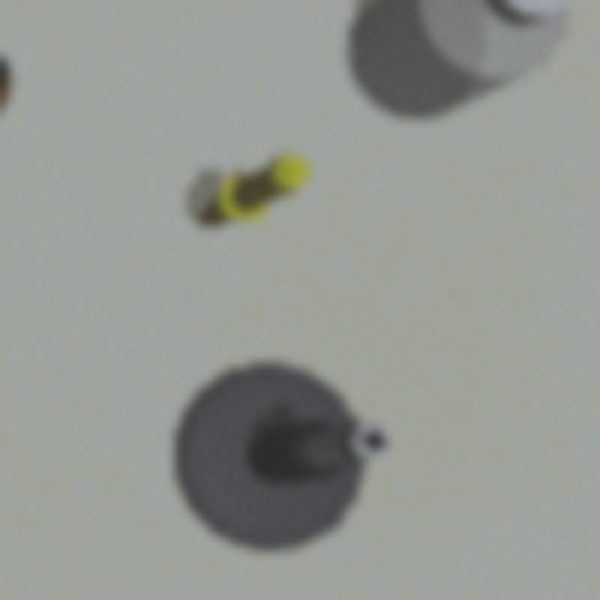

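View pics/scz.png

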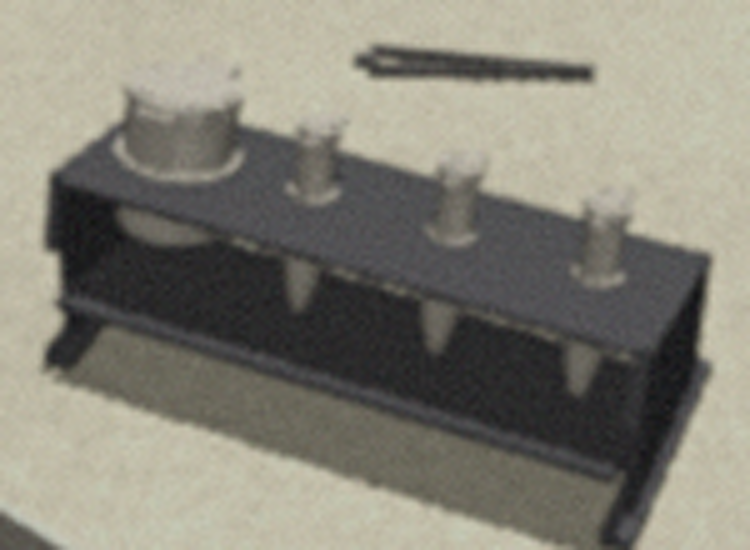

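View pics/scz2.png

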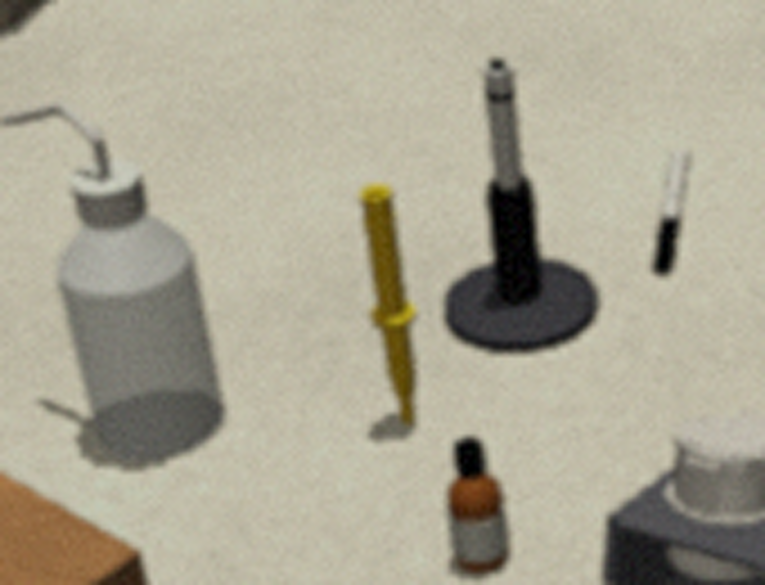

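Run:
```python
from h import *
np.set_printoptions(precision=1,suppress=True)
bk=[onz("top",209.2,181.9,97),onz("top",298.7,162,97)]
fr=[onz("top",217.2,215.4,74),onz("top",305.5,196.3,74)]
print(bk,fr)
c=sum(bk+fr)/4; y=(bk[0]-bk[1]+fr[0]-fr[1])/2; print("rack c",c,"len",np.linalg.norm(y),"depth",np.linalg.norm((bk[0]+bk[1]-fr[0]-fr[1])/2))
y/=np.linalg.norm(y); yaw=np.degrees(np.arctan2(-y[0],y[1])); print("yaw",yaw)
Rr=R.from_euler("z",yaw,degrees=True)
for k in(-90,):
    s,co=np.sin(np.radians(15)),np.cos(np.radians(15))
    ax=np.array([-s,0,co]); up=np.array([co,0,s])
    p0=np.array([0,k,85.])+26*ax
    o=np.array([c[0],c[1],0])
    print("rim c",Rr.apply(p0)+o,"hinge",Rr.apply(p0+25*up)+o,"tab(shut)",Rr.apply(p0-30*up)+o, "plate",Rr.apply([0,k,85])+o)
    for P in (p0,p0-30*up+2*ax): print(proj("top",Rr.apply(P)+o),proj("scene",Rr.apply(P)+o))
print("tab meas",onz("top",293.7,193.5,105),"disc",onz("top",290.8,181.9,112))
print("foot",onz("top",384.8,235.8,12))
print("metertop",tri([ray("top",402,233.5),ray("scene",200.7,145.1)]))
print(onz("top",402,233.5,155))
```

```text
[array([621.5, 219.7,  97. ]), array([682.7, -17.1,  97. ])] [array([534.9, 197.8,  74. ]), array([593.7, -39. ,  74. ])]
rack c [608.2  90.3  85.5] len 244.26692964440483 depth 93.36970501777806
yaw 14.213188885420752
rim c [623.8   1.5 110.1] hinge [647.2   7.4 116.6] tab(shut) [595.7  -5.7 102.3] plate [630.3   3.1  85. ]
[291.5 182.6] [251.6 228.1]
[293.9 193.8] [258.  222.5]
tab meas [595.8  -5.3 105. ] disc [625.3   3.4 112. ]
foot [ 495.6 -272.4   12. ]
metertop (array([ 495. , -274.4,  155.3]), [np.float64(0.7334653277997988), np.float64(0.7334653277998169)])
[ 495.5 -275.1  155. ]
```

```bash
cat >> h.py <<'E'
np.set_printoptions(precision=1,suppress=True)
YAW=14.2; O=np.array([608.2,90.3,0]); Rr=R.from_euler("z",YAW,degrees=True)
s15,c15=np.sin(np.radians(15)),np.cos(np.radians(15))
def rk(x,y,z): return Rr.apply([x,y,z])+O
def tool(tilt,flip=1,yaw=YAW):  # tool x fwd-down; tilt = deg from vertical toward +rack x ; y = flip*rack y
    t=np.radians(tilt); r=R.from_euler("z",yaw,degrees=True)
    x=r.apply([np.sin(t),0,-np.cos(t)]); y=r.apply([0,flip,0]); return np.column_stack([x,y,np.cross(x,y)])
def go(pos,Rt,st=None):
    st=st or state(); Rc=R.from_euler("xyz",st["ee_rot"],degrees=True).as_matrix()
    print("t",st["time_s"],"ee",st["ee_pos"],st["ee_rot"])
    print("offset",Rc.T@(np.array(pos)-st["ee_pos"]),"rot",R.from_matrix(Rc.T@Rt).as_rotvec(degrees=True))
E
python3 - <<'E'
from h import *
st=state(); print(R.from_euler("xyz",st["ee_rot"],degrees=True).as_matrix())
for f in (1,-1): print(tool(45,f)); go(rk(-35.7-80,-90,150),tool(45,f))
E
```

```text
[[-0.   0.3  0.9]
 [-0.   0.9 -0.3]
 [-1.  -0.  -0. ]]
[[ 0.7 -0.2  0.7]
 [ 0.2  1.   0.2]
 [-0.7  0.   0.7]]
t 0.15 ee [191.5 541.8 213.3] [ -90.9   89.9 -110.4]
offset [  63.9 -425.7  496.9] rot [-31.9 -43.7  13.3]
[[ 0.7  0.2 -0.7]
 [ 0.2 -1.  -0.2]
 [-0.7  0.  -0.7]]
t 0.15 ee [191.5 541.8 213.3] [ -90.9   89.9 -110.4]
offset [  63.9 -425.7  496.9] rot [136.7  17.2  56.7]
```

```bash
python3 -m handwheel '{"gripper":[1,1,1,1,1],"offset":[[64,-426,497],[64,-426,497],[64,-426,497],[64,-426,497],[64,-426,497]],"rot":[[-32,-44,13],[-32,-44,13],[-32,-44,13],[-32,-44,13],[-32,-44,13]]}' 20; python3 -c "
from h import *
go(rk(-115.7,-90,150),tool(45)); print(state()['qpos'])"
```

```text
time_s: 0.57
ee_pos: [295.5, 361.6, 193.9]
ee_rot: [6.0, 60.5, 7.8]
force: [1.6, -1.9, -0.3]
gripper_width: 61.0
t 0.5667 ee [295.5 361.6 193.9] [ 6.  60.5  7.8]
offset [ 121.1 -398.2  167.3] rot [-11.1 -15.3   4.7]
[ 67.    2.5 120.  -35.2  47.1  -2.8]
```

```bash
python3 -m handwheel '{"gripper":[1,1,1,1,1],"offset":[[121,-398,167],[121,-398,167],[121,-398,167],[121,-398,167],[121,-398,167]],"rot":[[-11,-15,5],[-11,-15,5],[-11,-15,5],[-11,-15,5],[-11,-15,5]]}' 20; python3 -c "
from h import *
go(rk(-115.7,-90,150),tool(45)); print(state()['qpos'])"
```

```text
time_s: 0.98
ee_pos: [383.3, 207.7, 177.1]
ee_rot: [0.3, 45.8, 14.5]
force: [0.8, -0.2, -0.6]
gripper_width: 27.3
t 0.9833 ee [383.3 207.7 177.1] [ 0.3 45.8 14.5]
offset [  69.8 -259.1   34.2] rot [-0.1 -0.8 -0.2]
[ 40.5  -6.1 140.7 -76.9  18.3   5.8]
```

```bash
python3 -m handwheel '{"gripper":[1,1,1,1,1],"offset":[[0,-40,0],[0,-80,0],[0,-100,0],[0,-130,0],[0,-150,0]],"rot":[[0,7,0],[0,14,0],[0,21,0],[0,28,0],[0,35,0]]}' 20; python3 -c "
from h import *
go(rk(-115.7,-90,190),tool(0)); print(state()['qpos'])"
```

```text
time_s: 1.4
ee_pos: [399.5, 141.4, 171.7]
ee_rot: [-5.6, 55.1, 6.6]
force: [-0.1, -0.2, -0.5]
gripper_width: 0.2
t 1.4 ee [399.5 141.4 171.7] [-5.6 55.1  6.6]
offset [  41.3 -187.4   73.4] rot [-1.9 34.7  4. ]
[ 27.   -6.7 135.5 -33.4  21.2 -47.1]
```

Good: J4 is recovering. Continue to vertical.

```bash
python3 -m handwheel '{"gripper":[1,1,1,1,1],"offset":[[41,-187,73],[41,-187,73],[41,-187,73],[41,-187,73],[41,-187,73]],"rot":[[-2,35,4],[-2,35,4],[-2,35,4],[-2,35,4],[-2,35,4]]}' 20; python3 -c "
from h import *
go(rk(-115.7,-90,150),tool(45)); print(state()['qpos'])"
```

```text
time_s: 1.82
ee_pos: [470.3, 35.9, 181.5]
ee_rot: [-11.5, 76.4, 1.6]
force: [0.7, 0.8, 0.0]
gripper_width: 0.3
t 1.8167 ee [470.3  35.9 181.5] [-11.5  76.4   1.6]
offset [ 41.4 -68.7  24.2] rot [  0.  -31.7   3.1]
[  3.3   3.8 115.   -0.5  47.6 -99.5]
```

```bash
python3 -m handwheel '{"gripper":[1,1,1,1,1],"offset":[[41,-69,24],[41,-69,24],[41,-69,24],[41,-69,24],[41,-69,24]],"rot":[[0,-32,3],[0,-32,3],[0,-32,3],[0,-32,3],[0,-32,3]]}' 20
python3 - <<'E'
from h import *
st=state(); print(st['qpos'])
f=grab_frame("wrist"); cv2.imwrite("pics/w1.png",f[:,:,::-1])
f=grab_frame("scene"); cv2.imwrite("pics/s1.png",f[:,:,::-1])
go(rk(-115.7,-90,150),tool(45),st)
print(proj("wrist",rk(-35.7,-90,102),st))
E
```

```text
time_s: 2.23
ee_pos: [525.2, -10.8, 171.1]
ee_rot: [-2.1, 53.4, 10.1]
force: [1.3, 0.8, 0.7]
gripper_width: 0.3
[  -9.9    3.   127.6   39.7   18.6 -146.6]
t 2.2333 ee [525.2 -10.8 171.1] [-2.1 53.4 10.1]
offset [ 11.3 -12.3 -20.6] rot [-1.1 -8.5  2.5]
[268.9 222.5]
```

View pics/w1.png

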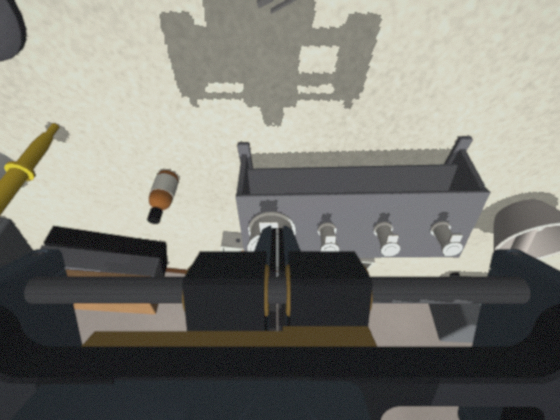

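View pics/s1.png

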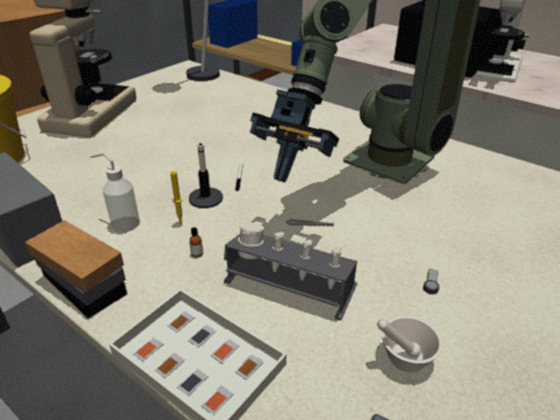

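Run:
```python
from h import *
go(rk(-115.7,-90,150),tool(30,yaw=-3));
```

```text
t 2.3333 ee [522.8  -7.8 171.9] [-2.3 53.5 10.5]
offset [ 13.  -15.7 -20. ] rot [13.5  6.6 -7.3]
```

```bash
python3 -m handwheel '{"gripper":[1,1,1],"offset":[[5,-5,-7],[10,-10,-14],[13,-15,-20]],"rot":[[5,3,-3],[10,5,-5],[13,7,-7]]}' 20
python3 - <<'E'
from h import *
print(state()["qpos"])
go(rk(-115.7,-90,150),tool(40,yaw=-2));
E
```

```text
time_s: 2.58
ee_pos: [520.7, -19.0, 156.2]
ee_rot: [-0.7, 58.0, 3.1]
force: [-0.7, -0.1, 0.8]
gripper_width: 0.6
[  -6.7    4.2  126.2   16.3   18.7 -114.5]
t 2.5833 ee [520.7 -19.  156.2] [-0.7 58.   3.1]
offset [ 3.7 -6.1 -5.8] rot [ 4.8 -8.  -3.1]
```

Run:
```python
from h import *
print(rk(-35.7,-90,102.3))
go([540,-5,84],tool(42,yaw=-1));
```

```text
[595.7  -5.7 102.3]
t 2.5833 ee [520.7 -19.  156.2] [-0.7 58.   3.1]
offset [ 71.9  13.2 -21.1] rot [  4.  -10.   -2.5]
```

```bash
python3 -m handwheel '{"gripper":[1,1,1,1],"offset":[[25,4,-7],[50,9,-14],[72,13,-21],[72,13,-21]],"rot":[[1,-3,-1],[3,-6,-2],[4,-10,-2],[4,-10,-2]]}' 20
python3 - <<'E'
from h import *
st=state();print(st["qpos"])
f=grab_frame("wrist"); cv2.imwrite("pics/w2.png",f[:,:,::-1])
f=grab_frame("scene"); cv2.imwrite("pics/s2.png",cv2.resize(f[100:310,160:440,::-1],None,fx=2.8,fy=2.8))
go([585.4,-5,84],tool(42,yaw=-1),st); 
print(proj("wrist",rk(-35.7,-90,102),st), proj("wrist",st["ee_pos"],st))
E
```

```text
time_s: 2.92
ee_pos: [545.9, -5.5, 127.0]
ee_rot: [1.6, 51.6, 0.6]
force: [1.5, -2.2, 0.7]
gripper_width: 0.3
[  -3.2    8.6  131.4   55.2    2.9 -146.6]
t 2.9167 ee [545.9  -5.5 127. ] [ 1.6 51.6  0.6]
offset [58.2  0.3  4.2] rot [-0.4 -3.6 -1. ]
[276.9 250.8] [276.9 250.1]
```

View pics/w2.png

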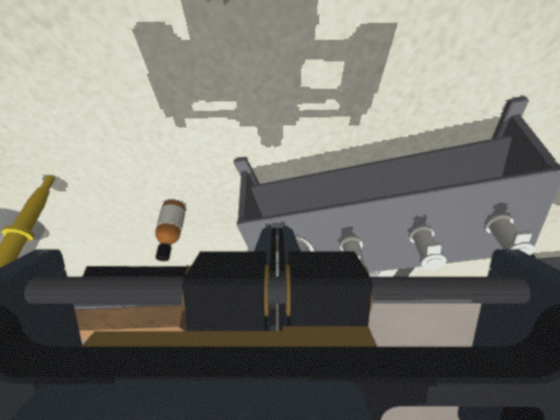

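View pics/s2.png

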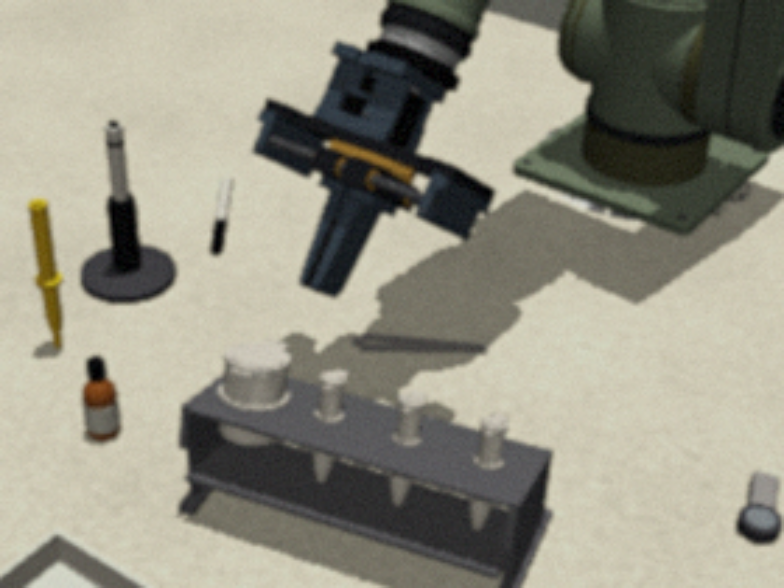

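Run:
```python
from h import *
go([540,-5,120],tool(18,yaw=-1));
```

```text
t 3.0167 ee [546.1  -5.3 127.3] [ 1.4 51.6  0.7]
offset [ 1.9  0.2 -9.3] rot [ 0.1 20.4 -1. ]
```

```bash
python3 -m handwheel '{"gripper":[1,1,1,1],"offset":[[2,0,-9],[2,0,-9],[2,0,-9],[2,0,-9]],"rot":[[0,7,0],[0,14,0],[0,20,-1],[0,20,-1]]}' 20
python3 - <<'E'
from h import *
st=state();print(st["qpos"])
go([541,-6,86],tool(22,yaw=-0.6),st);
E
```

```text
time_s: 3.35
ee_pos: [539.9, 0.1, 120.3]
ee_rot: [4.6, 62.4, 4.9]
force: [-0.2, 1.2, 0.4]
gripper_width: 0.8
[  -3.7    9.8  123.8   12.1   19.4 -104.5]
t 3.35 ee [539.9   0.1 120.3] [ 4.6 62.4  4.9]
offset [ 30.6  -7.4 -14.8] rot [ 0.5  5.5 -2.5]
```

```bash
python3 -m handwheel '{"gripper":[1,1,1,1],"offset":[[15,-4,-7],[31,-7,-15],[31,-7,-15],[31,-7,-15]],"rot":[[0,5,-2],[0,5,-2],[0,5,-2],[0,5,-2]]}' 20
python3 - <<'E'
from h import *
st=state();print(st["qpos"])
f=grab_frame("scene"); cv2.imwrite("pics/s3.png",cv2.resize(f[130:310,160:400,::-1],None,fx=3.2,fy=3.2))
go([584,-6,82],tool(22,yaw=-0.6),st);
E
```

```text
time_s: 3.68
ee_pos: [542.4, -4.6, 85.7]
ee_rot: [1.4, 67.2, 1.2]
force: [-0.4, -1.1, 0.9]
gripper_width: 0.5
[ -2.6  14.  122.4   4.2  21.  -96. ]
t 3.6833 ee [542.4  -4.6  85.7] [ 1.4 67.2  1.2]
offset [19.5 -1.4 36.9] rot [ 0.3  0.7 -0.7]
```

View pics/s3.png

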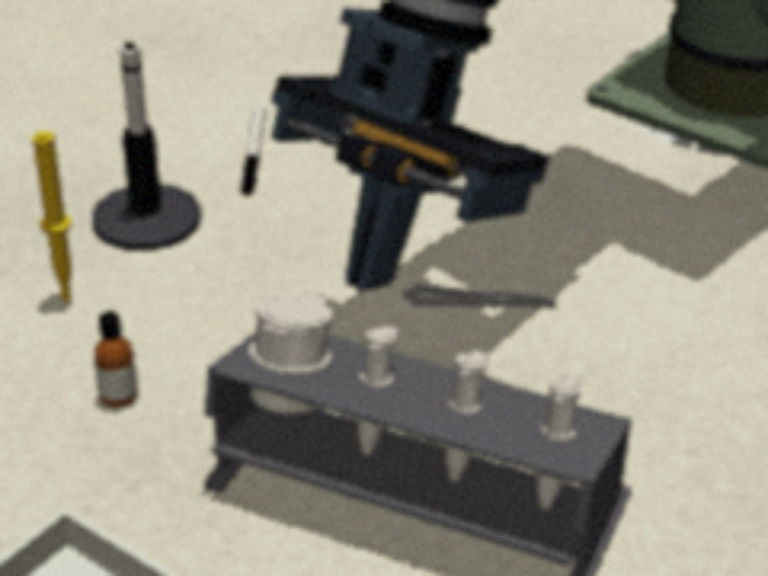

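```bash
python3 -c "
from h import *
go([578,-6,82],tool(22,yaw=-0.6))"; python3 -m handwheel '{"gripper":[1,1,1],"offset":[[8,-1,15],[17,-1,31],[17,-1,31]],"rot":[[0,0,0],[0,0,0],[0,0,0]]}' 20;  python3 - <<'E'
from h import *
st=state();print(st["qpos"])
f=grab_frame("scene"); cv2.imwrite("pics/s4.png",cv2.resize(f[170:310,200:400,::-1],None,fx=4,fy=4,interpolation=cv2.INTER_CUBIC))
E
```

```text
t 3.7333 ee [542.8  -4.6  86.4] [ 1.5 67.1  1.2]
offset [17.8 -1.4 30.8] rot [ 0.2  0.9 -0.7]
time_s: 3.98
ee_pos: [578.7, -5.7, 82.9]
ee_rot: [1.6, 67.2, 1.3]
force: [0.1, -0.5, 0.3]
gripper_width: 0.3
[ -2.6  17.  118.3   4.   22.  -95.7]
```

View pics/s4.png

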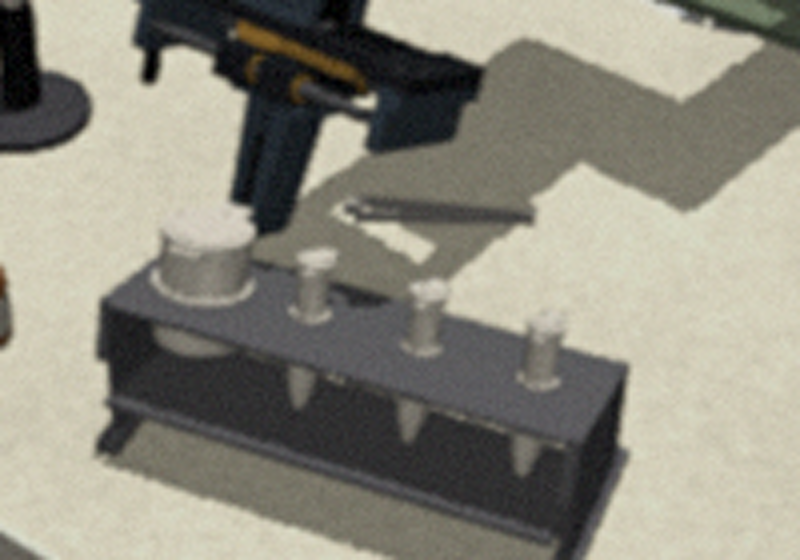

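```bash
python3 -m handwheel '{"gripper":[1,1],"offset":[[2.5,0,6],[2.5,0,6]],"rot":[[0,0,0],[0,0,0]]}' 20; python3 -m handwheel '{"gripper":[1,1,1,1,1],"offset":[[-5,0,2],[-10,0,4],[-15,0,6],[-20,0,8],[-20,0,8]],"rot":[[0,0,0],[0,0,0],[0,0,0],[0,0,0],[0,0,0]]}' 20;  python3 - <<'E'
from h import *
st=state();print(st["qpos"])
f=grab_frame("scene"); cv2.imwrite("pics/s5.png",cv2.resize(f[170:310,200:400,::-1],None,fx=4,fy=4,interpolation=cv2.INTER_CUBIC))
E
```

```text
time_s: 4.2
ee_pos: [580.1, -5.3, 80.7]
ee_rot: [1.8, 67.6, 1.4]
force: [-6.0, 0.4, -2.7]
gripper_width: 0.4
time_s: 4.62
ee_pos: [579.6, -5.6, 103.5]
ee_rot: [1.8, 67.5, 1.4]
force: [-9.1, -0.0, 1.3]
gripper_width: 0.3
[ -2.6  15.4 116.4   3.5  25.8 -95.1]
```

View pics/s5.png

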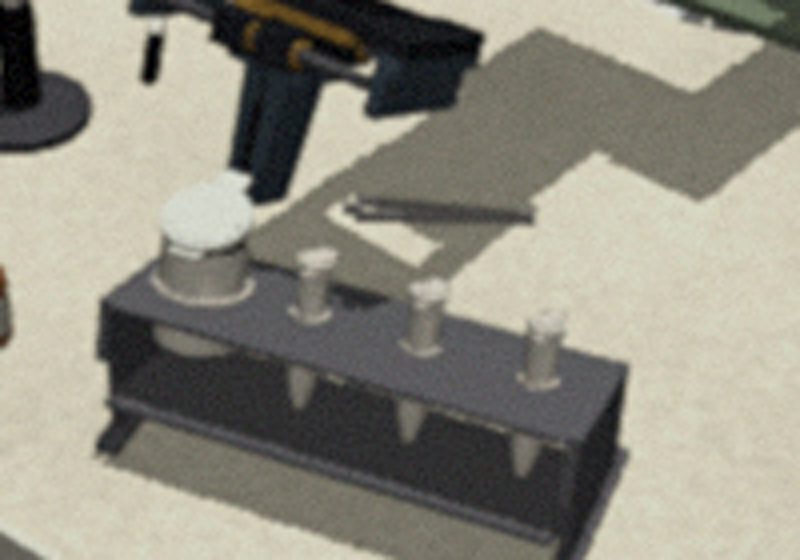

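```bash
python3 -m handwheel '{"gripper":[1,1,1,1,1],"offset":[[-9,0,4],[-18,0,8],[-27,0,12],[-35,0,18],[-35,0,20]],"rot":[[0,0,0],[0,0,0],[0,0,0],[0,0,0],[0,0,0]]}' 20;  python3 - <<'E'
from h import *
st=state();print(st["qpos"])
f=grab_frame("scene"); cv2.imwrite("pics/s6.png",cv2.resize(f[150:310,180:380,::-1],None,fx=3.7,fy=3.7,interpolation=cv2.INTER_CUBIC))
E
```

```text
time_s: 5.08
ee_pos: [590.1, -6.4, 147.4]
ee_rot: [1.6, 66.8, 1.3]
force: [-0.2, -0.2, 0.9]
gripper_width: 0.3
[ -2.6  12.9 112.4   2.9  31.6 -94.4]
```

View pics/s6.png

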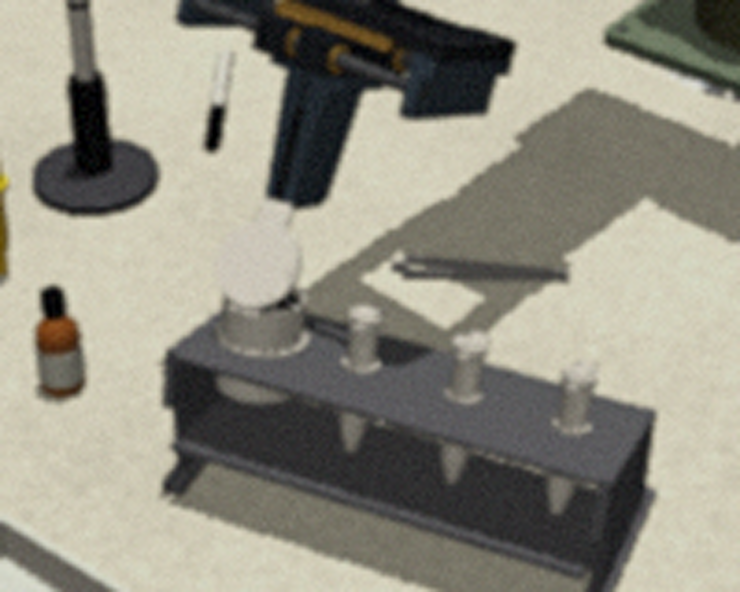

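```bash
python3 -m handwheel '{"gripper":[1,1,1,1,1],"offset":[[5,3,11],[10,6,22],[15,9,33],[19,11,43],[22,13,51]],"rot":[[0,0,0],[0,0,0],[0,0,0],[0,0,0],[0,0,0]]}' 20;  python3 - <<'E'
from h import *
st=state();print(st["qpos"])
f=grab_frame("scene"); cv2.imwrite("pics/s7.png",cv2.resize(f[150:310,180:380,::-1],None,fx=3.7,fy=3.7,interpolation=cv2.INTER_CUBIC))
E
```

```text
time_s: 5.55
ee_pos: [645.7, 6.8, 143.3]
ee_rot: [1.8, 67.1, 1.4]
force: [-0.3, 0.2, -0.3]
gripper_width: 0.5
[ -0.9  17.8 105.6   1.6  33.7 -91.6]
```

View pics/s7.png

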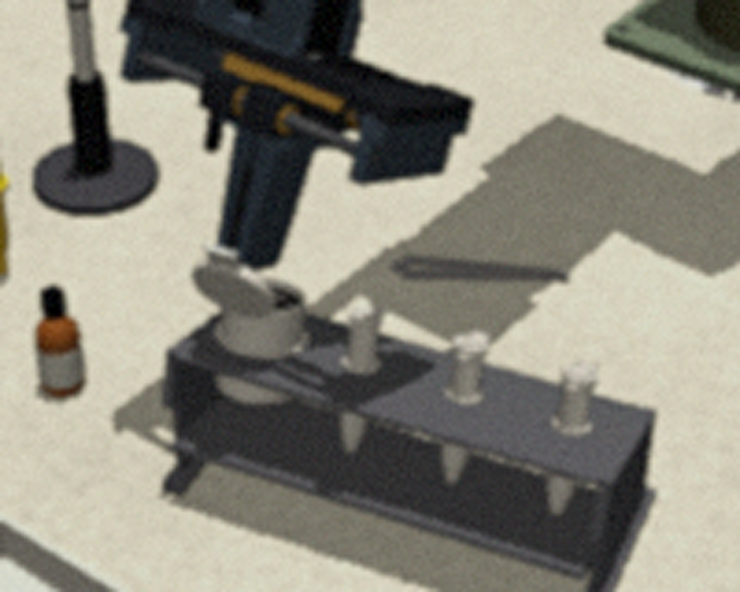

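```bash
python3 -m handwheel '{"gripper":[1,1,1,1],"offset":[[-20,0,-11],[-45,0,-14],[-75,0,-14],[-75,0,-14]],"rot":[[0,0,0],[0,0,0],[0,0,0],[0,0,0]]}' 20;  python3 - <<'E'
from h import *
st=state();print(st["qpos"])
go(rk(15,-90,235),tool(3,yaw=8),st)
E
```

```text
time_s: 5.93
ee_pos: [604.3, 5.9, 213.5]
ee_rot: [1.7, 66.5, 1.3]
force: [1.2, 0.4, 0.3]
gripper_width: 0.3
[ -1.   10.2 105.2   1.4  41.2 -91.5]
t 5.9333 ee [604.3   5.9 213.5] [ 1.7 66.5  1.3]
offset [-3.5  1.2 45.7] rot [-8.2 20.5  1.2]
```

```bash
python3 -m handwheel '{"gripper":[1,1,1,1],"offset":[[-1,0,15],[-2,1,30],[-4,1,46],[-4,1,46]],"rot":[[-3,7,0],[-6,14,1],[-8,20,1],[-8,20,1]]}' 20;  sleep 0
python3 - <<'E'
from h import *
st=state();print(st["qpos"],st["ee_pos"],st["qvel"])
f=grab_frame("wrist"); cv2.imwrite("pics/w8.png",f[:,:,::-1])
print(proj("wrist",rk(0,-90,85)+Rr.apply([-s15*22,0,c15*22]),st))
import pickle; pickle.dump(st,open("st8.pkl","wb"))
E
```

```text
time_s: 6.27
ee_pos: [650.5, 6.5, 229.6]
ee_rot: [-3.2, 86.9, 4.6]
force: [1.4, -0.0, -0.8]
gripper_width: 0.4
[ -0.6  23.1  80.1   0.3  73.7 -98.4] [650.5   6.5 229.6] [ 0.4  0.3  3.  -0.5  4.5 -0.1]
[276.1 169.3]
```

View pics/w8.png

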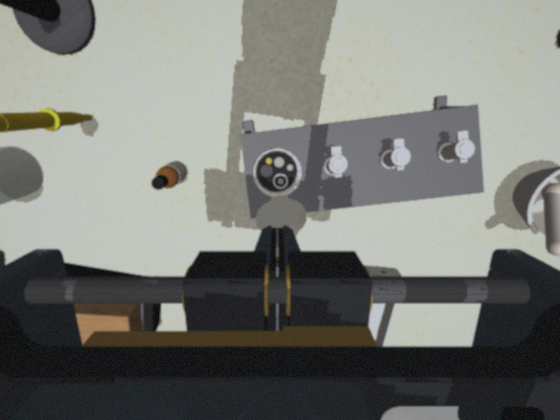

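Run:
```python
from h import *
import pickle; st=pickle.load(open("st8.pkl","rb"))
f=cv2.imread("pics/w8.png"); cv2.imwrite("pics/w8z.png",cv2.resize(f[140:215,240:320],None,fx=7.5,fy=7.5,interpolation=cv2.INTER_CUBIC))
```

```text
(no output)
```

View pics/w8z.png

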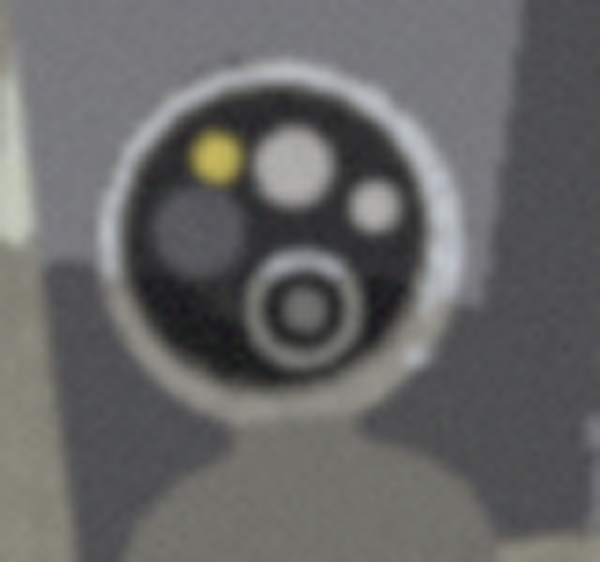

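```bash
cat >> h.py <<'E'
AX=Rr.apply([-s15,0,c15]); FC=rk(0,-90,85)+22*AX; UP=Rr.apply([c15,0,s15]); YR=Rr.apply([0,1,0])
def onplane(n,u,v,P,N,st=None):
    o,d=ray(n,u,v,st); return o+d*((P-o)@N)/(d@N)
def facexy(p): return np.array([(p-FC)@UP,(p-FC)@YR,(p-FC)@AX])
E
python3 - <<'E'
from h import *
import pickle; st=pickle.load(open("st8.pkl","rb"))
c=onplane("wrist",276.4,171.2,FC,AX,st); s=onplane("wrist",280,180.6,FC,AX,st)
print("FC model",FC,"wrist",c,facexy(c),"spot",s,facexy(s), np.linalg.norm(s-c))
print(proj("top",c))
E
```

```text
FC model [624.8   1.7 106.3] wrist [626.5   2.2 106.7] [1.9 0.1 0. ] spot [635.    7.1 109.3] [11.6  2.7 -0. ] 10.067992043064363
[291.2 181.8]
```

Run:
```python
from h import *
go([495,-273.5,215],tool(0,yaw=-10))
```

```text
t 6.3167 ee [648.1   6.6 228.4] [-2.8 87.   4.9]
offset [   4.1 -256.9 -189.8] rot [17.7  3.  -0.3]
```

```bash
python3 -m handwheel '{"gripper":[0,0,0,0,0],"offset":[[4,-257,-190],[4,-257,-190],[4,-257,-190],[4,-257,-190],[4,-257,-190]],"rot":[[18,3,0],[18,3,0],[18,3,0],[18,3,0],[18,3,0]]}' 20;  python3 - <<'E'
from h import *
go([495,-273.5,215],tool(0,yaw=-10))
E
```

```text
time_s: 6.73
ee_pos: [541.6, -177.1, 219.9]
ee_rot: [113.8, 89.7, 103.5]
force: [0.0, 0.3, -0.3]
gripper_width: 30.9
t 6.7333 ee [ 541.6 -177.1  219.9] [113.8  89.7 103.5]
offset [   4.4 -103.2  -28.6] rot [-0.3 -0.1 -0.3]
```

```bash
python3 -m handwheel '{"gripper":[0,0,0,0,0],"offset":[[4,-40,-12],[4,-80,-23],[4,-103,-29],[4,-103,-29],[4,-103,-29]],"rot":[[0,0,0],[0,0,0],[0,0,0],[0,0,0],[0,0,0]]}' 20;  python3 - <<'E'
from h import *
st=state();print(st["qpos"])
f=grab_frame("wrist"); cv2.imwrite("pics/w9.png",f[:,:,::-1])
import pickle; pickle.dump(st,open("st9.pkl","wb"))
f=grab_frame("top"); cv2.imwrite("pics/t9.png",f[:,:,::-1])
go([495,-273.5,215],tool(0,yaw=-10),st)
print(proj("wrist",[495,-273.5,155],st))
E
```

```text
time_s: 7.15
ee_pos: [495.2, -272.7, 215.8]
ee_rot: [110.7, 89.6, 100.3]
force: [-0.3, 0.4, -0.5]
gripper_width: 63.8
[ -30.2   17.5   90.6    0.3   72.2 -109.8]
t 7.15 ee [ 495.2 -272.7  215.8] [110.7  89.6 100.3]
offset [ 0.8 -0.9 -0.1] rot [-0.5 -0.1 -0.4]
[275.3 219.7]
```

View pics/w9.png

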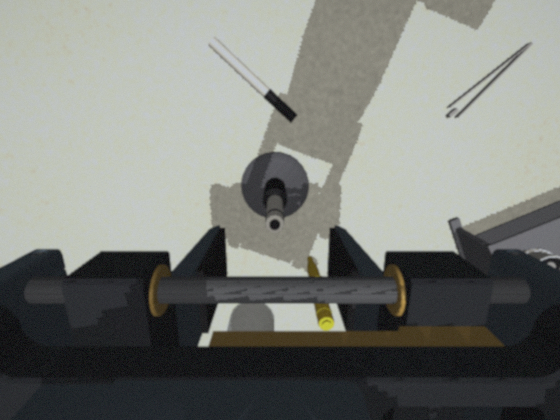

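View pics/t9.png

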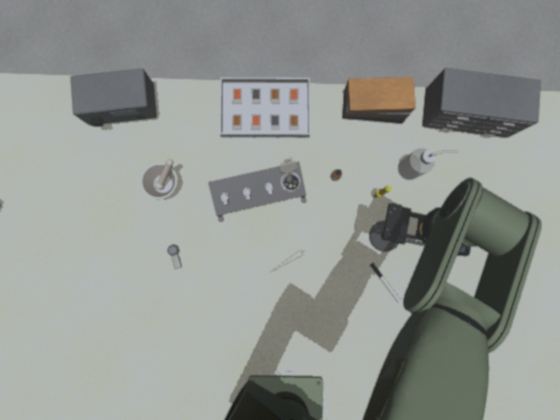

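Run:
```python
from h import *
import pickle; st=pickle.load(open("st9.pkl","rb"))
f=cv2.imread("pics/w9.png"); cv2.imwrite("pics/w9z.png",cv2.resize(f[140:240,230:320],None,fx=6,fy=6,interpolation=cv2.INTER_CUBIC))
print(tri([ray("top",402,233.5),ray("scene",200.7,145.1),ray("wrist",275,225,st)]))
for z in(155,160,163): print(onz("wrist",275,225,z,st),onz("top",402,233.5,z),onz("scene",200.7,145.1,z))
print(onz("wrist",275,184,12,st), "foot")
```

```text
(array([ 496.6, -273.8,  157. ]), [np.float64(1.3975001754786496), np.float64(1.7557850432246813), np.float64(2.220174850713364)])
[ 499.5 -274.6  155. ] [ 495.5 -275.1  155. ] [ 494.4 -274.1  155. ]
[ 497.8 -274.3  160. ] [ 495.2 -273.5  160. ] [ 500.8 -266.8  160. ]
[ 496.8 -274.1  163. ] [ 495.  -272.5  163. ] [ 504.6 -262.5  163. ]
[ 493.4 -273.4   12. ] foot
```

View pics/w9z.png

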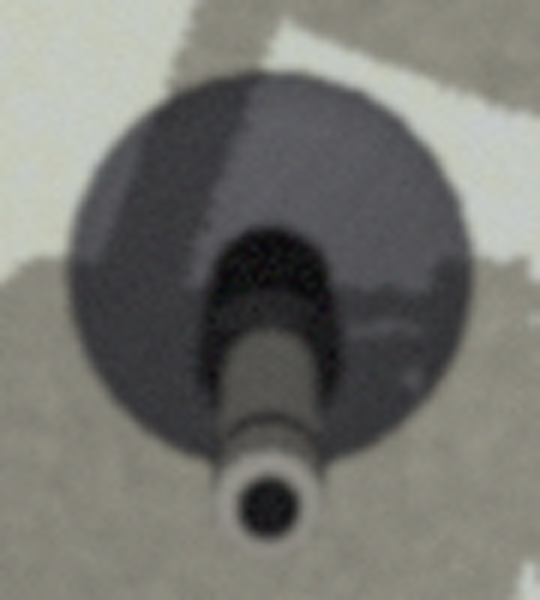

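Run:
```python
from h import *
go([496.5,-274,105],tool(0,yaw=-10))
```

```text
t 7.25 ee [ 496.4 -271.3  216.1] [108.8  89.6  98.6]
offset [111.   -3.4   0.8] rot [-0.3 -0.1 -0.4]
```

```bash
python3 -m handwheel '{"gripper":[0,0,0,0,0],"offset":[[25,-1,0.5],[50,-2,1],[75,-2,1],[100,-2,1],[111,-2,1]],"rot":[[0,0,0],[0,0,0],[0,0,0],[0,0,0],[0,0,0]]}' 20; python3 -m handwheel '{"gripper":[0,0,0,0],"offset":[[0,0,0],[0,0,0],[0,0,0],[0,0,0]],"rot":[[0,0,0],[0,0,0],[0,0,0],[0,0,0]]}' 20
python3 - <<'E'
from h import *
st=state()
f=grab_frame("wrist"); cv2.imwrite("pics/w10.png",f[:,:,::-1])
f=grab_frame("scene"); cv2.imwrite("pics/s10.png",cv2.resize(f[90:260,110:330,::-1],None,fx=3.5,fy=3.5))
go([496.5,-274,105],tool(0,yaw=-10),st)
E
```

```text
time_s: 7.67
ee_pos: [496.0, -271.1, 102.2]
ee_rot: [132.3, 89.4, 122.1]
force: [0.5, 0.5, -0.8]
gripper_width: 91.5
time_s: 8.0
ee_pos: [498.4, -274.1, 107.1]
ee_rot: [75.9, 89.7, 65.6]
force: [-0.4, 0.1, -0.5]
gripper_width: 91.1
t 8.0 ee [ 498.4 -274.1  107.1] [75.9 89.7 65.6]
offset [ 2.1 -0.3 -1.9] rot [-0.3  0.1 -0.3]
```

View pics/w10.png

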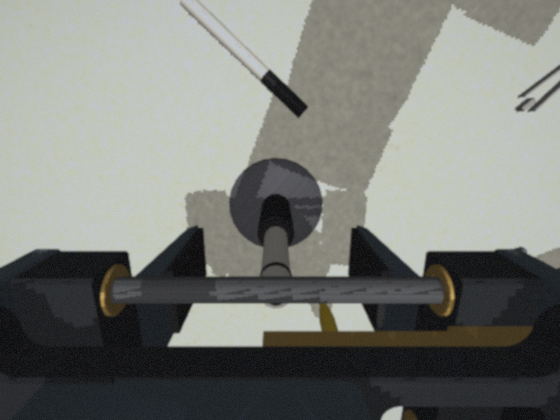

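View pics/s10.png

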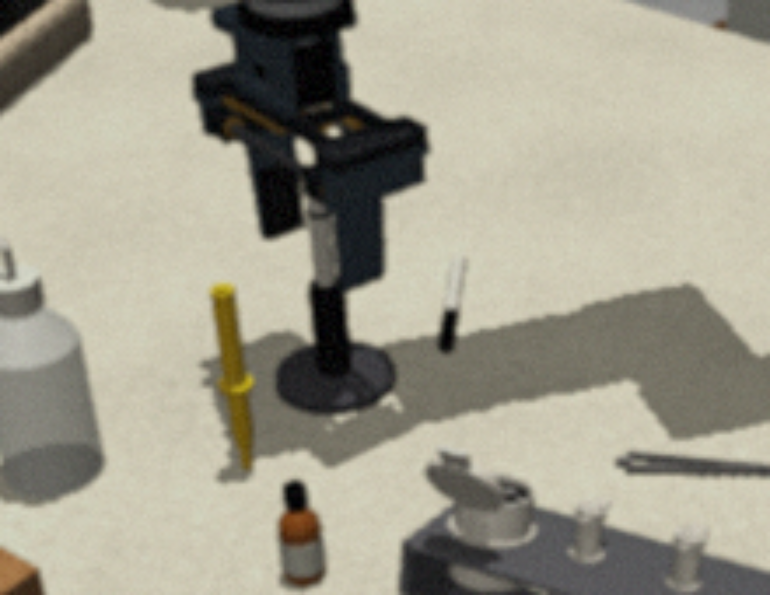

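```bash
for i in 1 2 ; do python3 -m handwheel '{"gripper":[1,1,1,1,1],"offset":[[0,0,0],[0,0,0],[0,0,0],[0,0,0],[0,0,0]],"rot":[[0,0,0],[0,0,0],[0,0,0],[0,0,0],[0,0,0]]}' 30; done
```

```text
time_s: 8.52
ee_pos: [497.2, -273.8, 105.4]
ee_rot: [110.7, 89.7, 100.4]
force: [-0.6, -1.0, -0.1]
gripper_width: 60.7
time_s: 8.93
ee_pos: [497.2, -273.7, 105.3]
ee_rot: [111.6, 89.7, 101.3]
force: [1.1, -0.2, -0.6]
gripper_width: 27.2
```

```bash
for i in 1 ; do python3 -m handwheel '{"gripper":[1,1,1,1,1],"offset":[[0,0,0],[0,0,0],[0,0,0],[0,0,0],[0,0,0]],"rot":[[0,0,0],[0,0,0],[0,0,0],[0,0,0],[0,0,0]]}' 30; done;  python3 -m handwheel '{"gripper":[1,1,1,1,1],"offset":[[-10,0,0],[-25,0,0],[-45,0,0],[-70,0,0],[-90,0,0]],"rot":[[0,0,0],[0,0,0],[0,0,0],[0,0,0],[0,0,0]]}' 30;  python3 -m handwheel '{"gripper":[1,1,1],"offset":[[-30,0,0],[-50,0,0],[-50,0,0]],"rot":[[0,0,0],[0,0,0],[0,0,0]]}' 30;python3 - <<'E'
from h import *
st=state()
f=grab_frame("wrist"); cv2.imwrite("pics/w11.png",f[:,:,::-1])
import pickle; pickle.dump(st,open("st11.pkl","wb"))
f=grab_frame("scene"); cv2.imwrite("pics/s11.png",cv2.resize(f[50:260,110:330,::-1],None,fx=2.8,fy=2.8))
go(FC,tool(15),st)
E
```

```text
time_s: 9.35
ee_pos: [497.2, -273.7, 105.4]
ee_rot: [110.8, 89.7, 100.5]
force: [-0.5, -0.1, 0.7]
gripper_width: 15.4
time_s: 9.77
ee_pos: [497.4, -274.3, 197.4]
ee_rot: [102.8, 89.7, 92.5]
force: [0.5, -0.3, -0.9]
gripper_width: 15.3
time_s: 10.02
ee_pos: [499.4, -275.7, 250.9]
ee_rot: [17.0, 89.6, 6.7]
force: [1.4, -0.2, -0.1]
gripper_width: 15.5
t 10.0167 ee [ 499.4 -275.7  250.9] [17.  89.6  6.7]
offset [145.8 295.   72.8] rot [-24.3 -14.3   3.2]
```

View pics/w11.png

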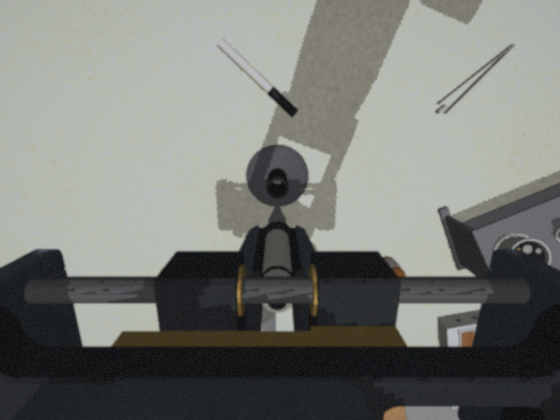

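View pics/s11.png

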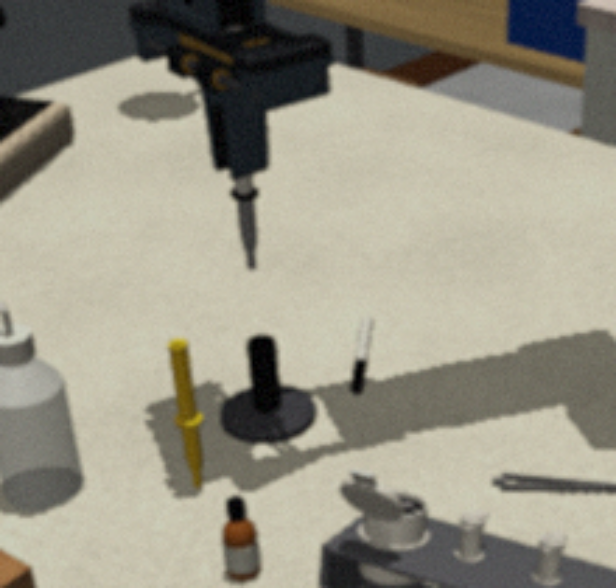

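Run:
```python
from h import *
import pickle; st=pickle.load(open("st11.pkl","rb"))
f=cv2.imread("pics/w11.png"); cv2.imwrite("pics/w11z.png",cv2.resize(f[160:270,230:325],None,fx=6,fy=5.4,interpolation=cv2.INTER_CUBIC))
Rt=R.from_euler("xyz",st["ee_rot"],degrees=True).as_matrix()
for L in (85,91,97):
    P=st["ee_pos"]+Rt@[L,0,0]; print(L,P,proj("wrist",P,st),proj("scene",P),proj("top",P))
```

```text
85 [ 500.  -275.6  165.9] [276.8 211.2] [198.2 141.7] [403.6 231.5]
91 [ 500.1 -275.6  159.9] [276.8 209.4] [198.4 144. ] [402.8 231.6]
97 [ 500.1 -275.6  153.9] [276.8 207.6] [198.6 146.2] [402.  231.7]
```

View pics/w11z.png

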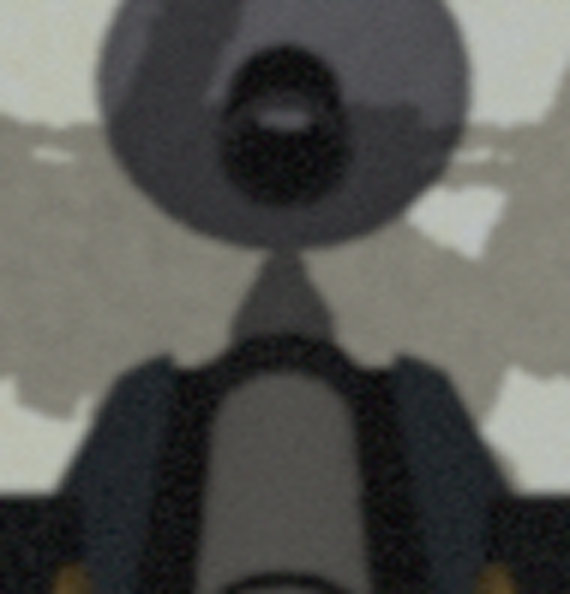

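```bash
cat >> h.py <<'E'
SPOT=np.array([635,7.1,109.3]); L=91.
E
python3 - <<'E'
from h import *
print(SPOT+(L+60)*AX)
go(SPOT+(L+60)*AX,tool(15))
E
```

```text
[597.1  -2.5 255.2]
t 10.1167 ee [ 497.3 -274.5  246. ] [100.   89.7  89.7]
offset [ -7.7 285.5  49.6] rot [-24.4 -14.8   2.9]
```

```bash
python3 -m handwheel '{"gripper":[1,1,1,1,1],"offset":[[-8,35,6],[-8,70,12],[-8,105,18],[-8,145,25],[-8,185,32]],"rot":[[-3,-2,0],[-6,-4,1],[-9,-6,1],[-12,-7,1],[-15,-9,2]]}' 30; python3 -c "
from h import *
go(SPOT+(L+60)*AX,tool(15))"
```

```text
time_s: 10.53
ee_pos: [561.3, -96.2, 252.3]
ee_rot: [7.8, 80.9, 12.6]
force: [1.3, 0.1, -0.9]
gripper_width: 15.5
t 10.5333 ee [561.3 -96.2 252.3] [ 7.8 80.9 12.6]
offset [ 5.9 90.3 43.4] rot [-9.3 -5.9  0.7]
```

```bash
python3 -m handwheel '{"gripper":[1,1,1,1,1],"offset":[[2,25,12],[4,50,24],[6,75,36],[6,90,43],[6,90,43]],"rot":[[-3,-2,0],[-6,-4,0],[-9,-6,1],[-9,-6,1],[-9,-6,1]]}' 30;python3 -m handwheel '{"gripper":[1,1,1,1,1],"offset":[[0,0,0],[0,0,0],[0,0,0],[0,0,0],[0,0,0]],"rot":[[0,0,0],[0,0,0],[0,0,0],[0,0,0],[0,0,0]]}' 30
python3 - <<'E'
from h import *
st=state()
f=grab_frame("wrist"); cv2.imwrite("pics/w12.png",f[:,:,::-1]);cv2.imwrite("pics/w12z.png",cv2.resize(f[130:260,210:350,::-1],None,fx=5,fy=4.6,interpolation=cv2.INTER_CUBIC))
import pickle; pickle.dump(st,open("st12.pkl","wb"))
f=grab_frame("scene"); cv2.imwrite("pics/s12.png",cv2.resize(f[90:300,170:390,::-1],None,fx=2.8,fy=2.8))
go(SPOT+(L+60)*AX,tool(15),st); print(proj("wrist",SPOT,st),proj("wrist",SPOT+60*AX,st))
print(st["qpos"])
E
```

```text
time_s: 10.95
ee_pos: [596.8, -2.2, 254.9]
ee_rot: [1.3, 74.9, 15.3]
force: [0.3, 0.5, -1.2]
gripper_width: 15.6
time_s: 11.37
ee_pos: [597.4, -5.8, 256.9]
ee_rot: [0.8, 74.8, 14.5]
force: [-0.0, 0.0, -0.8]
gripper_width: 15.6
t 11.3667 ee [597.4  -5.8 256.9] [ 0.8 74.8 14.5]
offset [1.8 3.3 0. ] rot [-0.5  0.2 -0.1]
[279.7 193.5] [280.4 208.5]
[  -4.4   11.6   94.4    5.7   59.7 -110.4]
```

View pics/w12z.png

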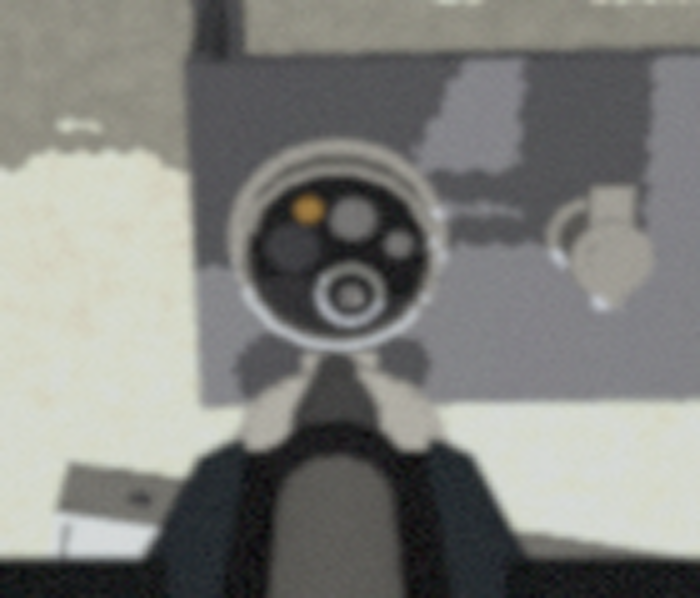

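View pics/s12.png

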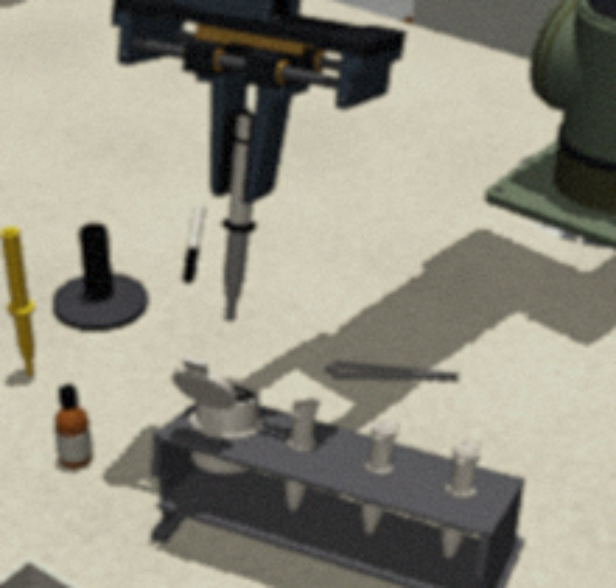

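```bash
cat >> h.py <<'E'
def pix2tool(u,v,xd):
    p=camera_params("wrist"); T=np.array(p["hand_eye"]); d=T[:3,:3]@np.array([(u-p["cx"])/p["fx"],-(v-p["cy"])/p["fy"],-1.]); o=T[:3,3]
    return o+d*(xd-o[0])/d[0]
E
python3 - <<'E'
from h import *
for x in (148,151,154): print(pix2tool(279.4,193.5,x))
print("tip",pix2tool(276.6,210,91),pix2tool(277.2,206,91))
E
```

```text
[148.    2.7  -1.7]
[151.    2.7  -1. ]
[154.    2.8  -0.2]
tip [91.  -0.4  0.6] [91.   0.2 -3.3]
```

```bash
python3 -m handwheel '{"gripper":[1],"offset":[[0,2.8,0]],"rot":[[0,0,0]]}' 30; for i in 1 2 3; do python3 -m handwheel '{"gripper":[1],"offset":[[0,0,0]],"rot":[[0,0,0]]}' 30; done
python3 - <<'E'
from h import *
go(SPOT+(L+60)*AX,tool(15)); print(state()["qvel"])
E
```

```text
time_s: 11.55
ee_pos: [597.0, -2.9, 257.1]
ee_rot: [0.8, 74.7, 14.5]
force: [-0.6, 0.2, -1.7]
gripper_width: 15.8
time_s: 11.63
ee_pos: [596.7, -2.1, 257.1]
ee_rot: [0.9, 74.8, 14.7]
force: [-0.2, 0.1, -1.3]
gripper_width: 15.5
time_s: 11.72
ee_pos: [596.9, -2.2, 257.1]
ee_rot: [0.8, 74.7, 14.6]
force: [1.1, 0.9, -1.4]
gripper_width: 15.4
time_s: 11.8
ee_pos: [596.9, -2.2, 257.1]
ee_rot: [0.8, 74.7, 14.6]
force: [-0.3, 0.3, -0.9]
gripper_width: 15.4
t 11.8 ee [596.9  -2.2 257.1] [ 0.8 74.7 14.6]
offset [ 1.9 -0.3 -0.4] rot [-0.4  0.3 -0.1]
[-0.   0.1 -0.2  0.   0.1 -0. ]
```

```bash
python3 -m handwheel '{"gripper":[1,1,1,1,1],"offset":[[10,0,0],[20,0,0],[30,0,0],[40,0,0],[47,0,0]],"rot":[[-0.4,0.3,0],[-0.4,0.3,0],[-0.4,0.3,0],[-0.4,0.3,0],[-0.4,0.3,0]]}' 30; for i in 1 2; do python3 -m handwheel '{"gripper":[1,1],"offset":[[0,0,0],[0,0,0]],"rot":[[0,0,0],[0,0,0]]}' 30; done
python3 - <<'E'
from h import *
st=state()
f=grab_frame("wrist"); cv2.imwrite("pics/w13.png",f[:,:,::-1]);cv2.imwrite("pics/w13z.png",cv2.resize(f[140:240,220:340,::-1],None,fx=6,fy=6,interpolation=cv2.INTER_CUBIC))
import pickle; pickle.dump(st,open("st13.pkl","wb"))
f=grab_frame("scene"); cv2.imwrite("pics/s13.png",cv2.resize(f[110:280,170:390,::-1],None,fx=3.5,fy=3.5,interpolation=cv2.INTER_CUBIC))
f=grab_frame("top"); cv2.imwrite("pics/t13.png",cv2.resize(f[140:240,200:320,::-1],None,fx=6,fy=6,interpolation=cv2.INTER_CUBIC))
go(SPOT+(L)*AX,tool(15),st); print(proj("wrist",SPOT,st),state()["force"])
E
```

```text
time_s: 12.22
ee_pos: [608.5, 1.0, 209.4]
ee_rot: [0.6, 75.2, 14.8]
force: [0.2, 0.5, -0.8]
gripper_width: 15.6
time_s: 12.38
ee_pos: [608.7, 0.9, 210.8]
ee_rot: [0.5, 75.1, 14.7]
force: [0.2, 0.1, -0.3]
gripper_width: 15.6
time_s: 12.55
ee_pos: [609.2, 0.8, 212.4]
ee_rot: [0.4, 75.0, 14.5]
force: [0.2, -0.2, -1.8]
gripper_width: 15.4
t 12.55 ee [609.2   0.8 212.4] [ 0.4 75.  14.5]
offset [15.4 -0.2 -1.1] rot [-0.   0.  -0.1]
[276.6 203.9] [-0.5 -0.1 -0.4]
```

View pics/w13z.png

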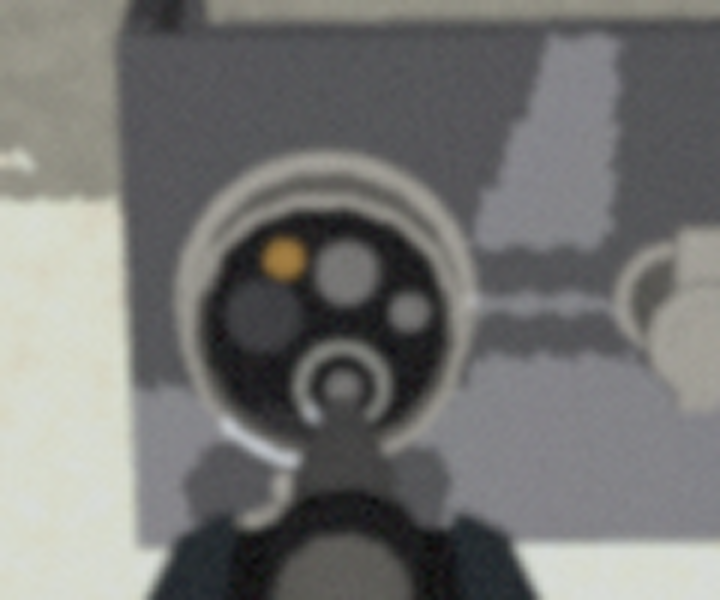

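View pics/s13.png

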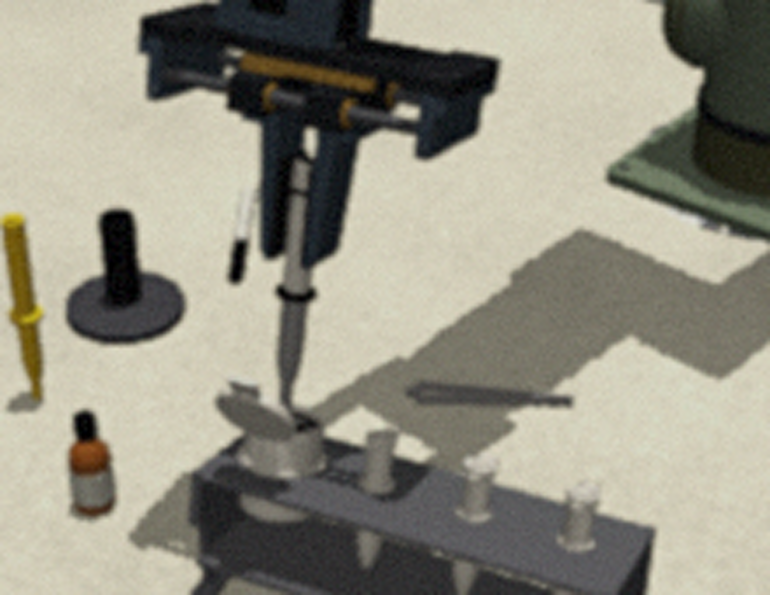

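View pics/t13.png

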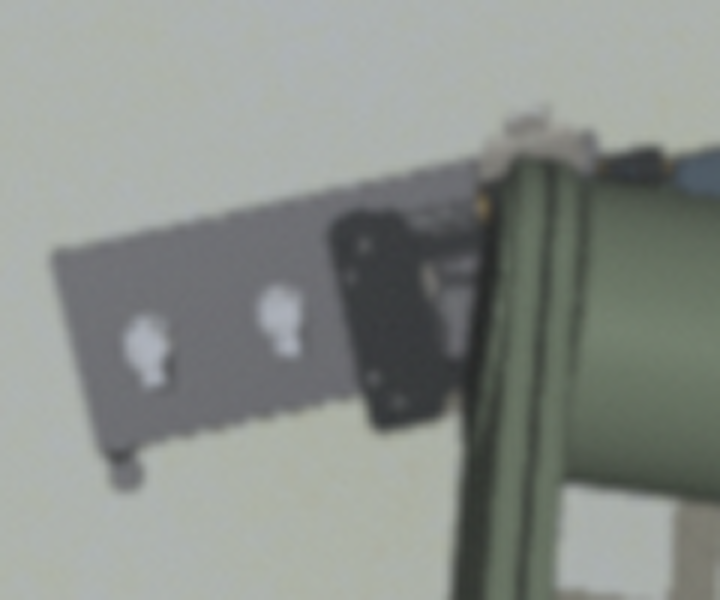

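Run:
```python
from h import *
for x in (104,106,108): print(pix2tool(276.8,203.8,x))
print("tip",pix2tool(277.1,209,91), pix2tool(277.1,204.6,91))
```

```text
[104.   -0.2  -1.8]
[106.   -0.2  -1.3]
[108.   -0.2  -0.7]
tip [91.   0.1 -0.4] [91.   0.1 -4.6]
```

```bash
python3 -m handwheel '{"gripper":[1,1,1,1,1],"offset":[[0,-0.2,-1],[4,-0.2,-1],[8,-0.2,-1],[11,-0.2,-1],[11,-0.2,-1]],"rot":[[0,0,0],[0,0,0],[0,0,0],[0,0,0],[0,0,0]]}' 30; for i in 1 2 3; do python3 -m handwheel '{"gripper":[1,1],"offset":[[0,0,0],[0,0,0]],"rot":[[0,0,0],[0,0,0]]}' 30; done
python3 - <<'E'
from h import *
st=state()
f=grab_frame("wrist"); cv2.imwrite("pics/w14.png",f[:,:,::-1]);cv2.imwrite("pics/w14z.png",cv2.resize(f[150:250,220:340,::-1],None,fx=6,fy=6,interpolation=cv2.INTER_CUBIC))
go(SPOT+(L)*AX,tool(15),st); print(proj("wrist",SPOT,st))
E
```

```text
time_s: 13.12
ee_pos: [610.3, 1.2, 199.6]
ee_rot: [0.6, 75.2, 14.8]
force: [0.1, 0.5, -0.7]
gripper_width: 15.5
time_s: 13.28
ee_pos: [610.8, 1.1, 200.7]
ee_rot: [0.4, 75.1, 14.6]
force: [0.1, -0.9, -1.8]
gripper_width: 15.3
time_s: 13.45
ee_pos: [610.9, 1.1, 201.0]
ee_rot: [0.4, 75.0, 14.6]
force: [-0.4, -0.6, -0.5]
gripper_width: 15.5
time_s: 13.62
ee_pos: [610.8, 1.1, 200.9]
ee_rot: [0.4, 75.0, 14.6]
force: [-0.0, 0.8, -0.9]
gripper_width: 15.4
t 13.6167 ee [610.8   1.1 200.9] [ 0.4 75.  14.6]
offset [ 4.  -0.1  0.4] rot [-0.  -0.  -0.1]
[276.7 208.7]
```

View pics/w14z.png

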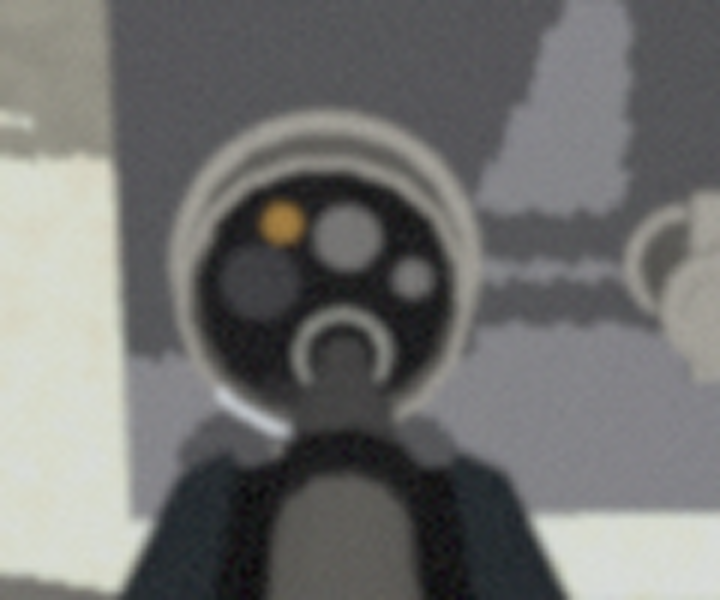

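```bash
python3 -m handwheel '{"gripper":[1,1,1],"offset":[[2,0,0.4],[4,0,0.4],[4,0,0.4]],"rot":[[0,0,0],[0,0,0],[0,0,0]]}' 30; for i in 1 2 3 4; do python3 -m handwheel '{"gripper":[1],"offset":[[0,0,0]],"rot":[[0,0,0]]}' 30|grep -E 'pos|force'; done; python3 -m handwheel '{"gripper":[1,1,1],"offset":[[1.5,0,0],[3,0,0],[3,0,0]],"rot":[[0,0,0],[0,0,0],[0,0,0]]}' 30; for i in 1 2 3 4 5 6; do python3 -m handwheel '{"gripper":[1],"offset":[[0,0,0]],"rot":[[0,0,0]]}' 30|grep -E 'pos|force'; done
python3 - <<'E'
from h import *
go(SPOT+(L)*AX,tool(15))
E
```

```text
time_s: 13.92
ee_pos: [612.1, 1.5, 196.6]
ee_rot: [0.5, 75.1, 14.6]
force: [0.1, -0.2, -0.1]
gripper_width: 15.8
ee_pos: [612.1, 1.5, 196.9]
force: [0.5, -0.0, -0.6]
ee_pos: [612.1, 1.5, 197.1]
force: [0.4, 0.3, -0.3]
ee_pos: [612.1, 1.5, 197.1]
force: [-0.5, 0.6, -1.2]
ee_pos: [612.1, 1.5, 197.1]
force: [-0.9, 0.5, -0.5]
time_s: 14.5
ee_pos: [613.0, 1.7, 194.0]
ee_rot: [0.4, 75.0, 14.6]
force: [-1.1, 0.4, 0.3]
gripper_width: 16.0
ee_pos: [613.0, 1.7, 194.1]
force: [-0.8, 0.9, 0.7]
ee_pos: [612.9, 1.7, 194.2]
force: [-0.2, 0.0, -0.1]
ee_pos: [612.9, 1.7, 194.2]
force: [-0.2, -0.4, 1.1]
ee_pos: [612.9, 1.7, 194.3]
force: [-0.3, -0.1, 0.8]
ee_pos: [612.9, 1.7, 194.2]
force: [-2.0, -0.3, 0.2]
ee_pos: [612.9, 1.7, 194.2]
force: [-1.1, 0.2, 0.1]
t 15.0 ee [612.9   1.7 194.2] [ 0.4 75.  14.6]
offset [-3.1 -0.2  0. ] rot [-0.  -0.  -0.1]
```

```bash
python3 -m handwheel '{"gripper":[1,1,1],"offset":[[1,0,0],[2,0,0],[3,0,0]],"rot":[[0,0,0],[0,0,0],[0,0,0]]}' 30; for i in 1 2 3 4 5 6 7 8; do python3 -m handwheel '{"gripper":[1],"offset":[[0,0,0]],"rot":[[0,0,0]]}' 30|grep -E 'pos|force'; done
python3 - <<'E'
from h import *
st=state();go(SPOT+(L)*AX,tool(15),st)
f=grab_frame("wrist"); cv2.imwrite("pics/w15z.png",cv2.resize(f[150:250,220:340,::-1],None,fx=6,fy=6,interpolation=cv2.INTER_CUBIC))
f=grab_frame("scene"); cv2.imwrite("pics/s15.png",cv2.resize(f[150:280,190:340,::-1],None,fx=5,fy=4.6,interpolation=cv2.INTER_CUBIC))
print(proj("wrist",SPOT,st))
E
```

```text
time_s: 15.25
ee_pos: [613.7, 1.9, 191.2]
ee_rot: [0.4, 75.0, 14.6]
force: [0.3, -0.1, 1.6]
gripper_width: 15.7
ee_pos: [613.7, 1.9, 191.1]
force: [0.4, 0.4, 0.6]
ee_pos: [613.7, 1.9, 191.3]
force: [-0.6, -0.2, 0.9]
ee_pos: [613.7, 1.8, 191.3]
force: [-1.1, -0.1, 0.9]
ee_pos: [613.7, 1.9, 191.3]
force: [-0.3, -0.7, 1.4]
ee_pos: [613.6, 1.8, 191.3]
force: [0.6, 0.3, 1.5]
ee_pos: [613.7, 1.8, 191.3]
force: [-0.5, 1.0, 1.9]
ee_pos: [613.7, 1.8, 191.3]
force: [-0.1, 1.0, 0.6]
ee_pos: [613.7, 1.9, 191.3]
force: [-0.3, -1.8, 0.9]
t 15.9167 ee [613.7   1.9 191.3] [ 0.4 75.  14.6]
offset [-6.1 -0.2 -0. ] rot [-0.  -0.  -0.1]
[276.7 211.3]
```

View pics/w15z.png

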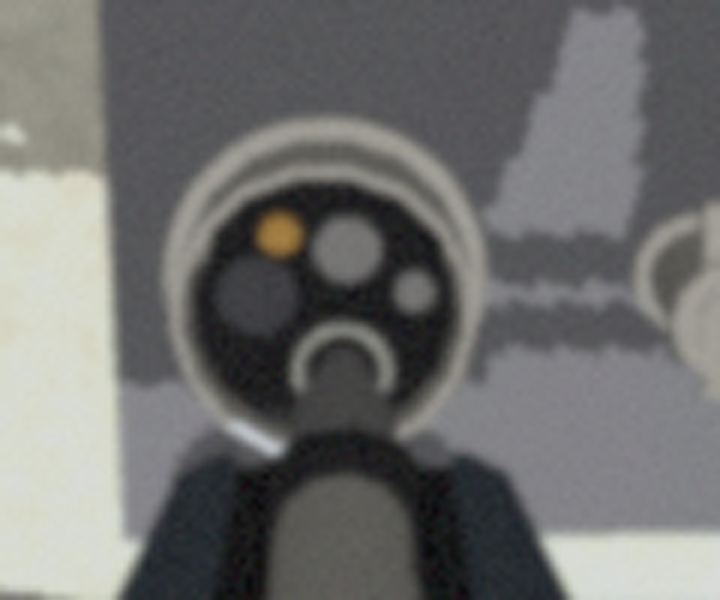

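View pics/s15.png

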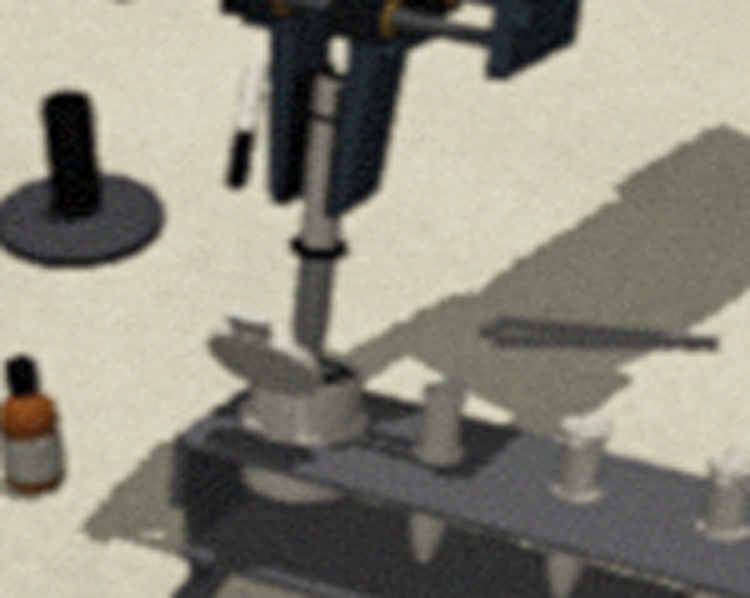

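Run:
```python
from h import *
H=FC+4*AX+25*UP+1.7*(UP*0)
for th in (1.6,1.8,2.0,2.1,2.2,2.3):
    d=-UP*np.cos(th)+AX*np.sin(th); print(th,proj("scene",H+55*d),proj("top",H+55*d))
```

```text
1.6 [248.1 206.9] [291.6 174. ]
1.8 [245.5 209.3] [290.7 169.6]
2.0 [242.8 212.6] [289.7 165.5]
2.1 [241.5 214.6] [289.2 163.5]
2.2 [240.3 216.8] [288.7 161.7]
2.3 [239.1 219.2] [288.2 159.9]
```

```bash
python3 -c "
from workcell import *
s=state();print(s['time_s'],s['ee_pos'],s['force'],s['gripper_width']);print(job_done())"
```

```text
16.0167 [613.63096243   1.87523478 191.28113193] [ 0.13120234 -0.22500808  1.77201554] 15.383034880038446
the job is handed in; nothing more can be done
None
```

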